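Draw the spirit level out through the tray's window

ROBOT

A 6-joint arm with a two-finger parallel gripper is mounted at the origin on the work surface. World frame = base frame: x ahead of the robot, y to its left, z up, the work surface at z = 0. Lengths are in mm, angles in rad, forces in N, time in s.
With the tool pointing down it reaches from about 300 to 950 mm from the base axis. Payload 3.1 kg.
Tool frame: the origin (TCP) lies midway between the tips of the shut fingers; the grasp point (between the pads) lies arm.grasp_offset behind it (arm.grasp_offset is the distance from the TCP to the grasp point, in mm); z points along the fingers, y is the line along which they close (so a half turn about z gives the same grasp; the last joint's range is limited). The gripper opens to 85 mm and grips with 20 to 120 N. Pads are 22 mm wide; open, the fingers measure 114 mm over their backs; the gripper's body (76 mm by 85 mm) begins 54 mm behind the grasp point. The pads swing forward as they close: fully open they stand 13 mm farther back than shut.
Start: joints at [1.204, 0.308, 1.634, -0, 1.2, -0.07], TCP at [182.814, 597.671, 231.272] pointing down, gripper open.
Joint ranges: [-3.06, 3.06], [-0.79, 1.96], [0.05, 2.63], [-1.19, 4.34], [0.05, 2.64], [-2.94, 2.94]. Speed limits (rad/s): [2.79, 2.79, 3.14, 3.14, 3.14, 3.14].

INTERFACE

Orientations are given as a unit quaternion [w, x, y, z].
In Python, from plant import arm gives the robot as it stands.
- The arm moves only by the tool send_rows, never from a script. Its argument "deltas" is one flat list of numbers, 4 for each row, row after row: the shift along the tool's x, y, z as a fraction of full scale, then the turn about the tool's z as a fraction of full scale. In form: [tx, ty, tz, roll, tx, ty, tz, roll, ...]. A call has exactly 5 rows; each row shifts and turns the commanded pose from where the row before left it, along the tool's axes as they then stand; what a row does not reach is not made up. Full scale, the value 1, is 0.025 m for a shift and 0.12 rad for a turn. A row lasts 1/8 s, in which the tool goes at most 62.5 mm and 10.7 degrees, less where a joint would pass 70% of its speed; a pose out of reach is approached as far as the arm can. A call with a number of a shift or a turn outside -1 to 1 is refused whole. A call with a gripper value outside its range is refused whole. "hand" is the closure, from -1 (fully open) to 1 (shut), so that 0 is half open, set as the call begins (left out, the last holds). The fingers move at their own pace and stop on an object; the grip force is fixed at half the most. Time passes only in rows, so rows that do not move let the fingers close, or fill a call up. It gives the time, the measured TCP pose, the force, the opening and the grip force at its end, in the units of the state.
- arm.get_state(): the state, without advancing time (a new reading comes with each control period).
- arm.capture(name): name is "scene" or "top" or "wrist"; returns a dict with "img" (480x640x3 uint8, red, green, blue), "intrinsics" (3x3 intrinsics, pixels), "rvec" (rotation vector, rad) and "tvec" (3), from world to camera coordinates, as OpenCV has them; the wrist camera has in their place "mount" (4x4, takes a point from camera to tool coordinates, whose origin is the TCP and whose axes are the flange's). Camera axes: x right, y down, z forward; pixel columns grow to the right and rows downward; lengths in mm; the calibration is good to about 2 mm. A picture is of the moment at which its call begins: read the wrist's pose just before it. There is no depth.
- arm.hand_in(): hands the job in; it is judged then, once.
The state is a dict: "clock": time; "qpos": joint angles; "dq": joint speeds; "effort": joint torques, N m; "tool_pos": TCP position; "ee_rot": TCP orientation; "wrist_force": force on the tool from outside, world axes, zero at the start; "torque": the same for the moment, N m; "opening": opening from 0.0 (shut) to 1.0 (fully open); "grasp_force": force on a finger pad.
Only numpy, scipy, OpenCV 4.12 (cv2) and the standard library are available. Lean on these libraries where they do the work, as an engineer would, in place of code of your own. Each camera call takes 0.05 s, during which the arm holds its last target. There are 200 camera calls.

TASK

The spirit level for hanging the dart board lies in the walnut tray, under its sliding tin cover. First slide the cover by its wooden handle until the red spot sits right under the tip of the fixed brass pointer, which brings the window over the level; then, leaving the cover set there, draw the level up out of the window, tilting it so that one end comes through first, because it is longer than the window. Finish while still holding the level in the gripper, motionless, all of it at least 6 cm above the cover, and leave the darts, tankard, coaster and stone alone.

Things in the scene. Friction and masses are not known exactly. Their poses are not given: they have to be found in the camera images.
- tray: Fixed walnut tray (all sizes in mm). Origin: centre of its underside; x its long axis, roughly away from the robot, y left, z up. Inside x -175 to 175, y -80 to 80; floor 10 above the shelf; walls 70 high, far wall 40, with a tin chute (90 wide) sloping up from it to x 320, height 125. Runners along y at x -189 and 189, 360 long, 80 high. The cover's underside is 72, its top 76 above the shelf.
- window (a point): Centre of the rectangular window in the tin cover, at the cover's top face; tray axes. 150 mm long in x, 130 wide in y, diagonal 198: the only way out. It moves with the cover; with the red spot under the pointer it is centred over the tray's origin.
- cover_handle (a point): Middle of the upright wooden tab on the cover, 94 above the shelf: 44 long in x, 14 thick in y, 34 high (76 to 110 above the shelf); tray axes. The cover (356 in x, 260 in y, 500 g) slides along the tray's y only, with about 3 N friction, and stays where left; it starts 60 to 85 too far toward +y, must go toward -y, and can overshoot by 30.
- mark (a point): Centre of the red spot (10 across, with a red line running from it toward the robot) on the cover's top face, near its far right corner as seen from the robot. Moves with the cover.
- pointer_tip (a point): Lower tip of the fixed brass pointer, 5 above the cover, at tray x 125, y -105; its bracket stands on the far runner at x 189, y -105, up to 128 above the shelf, and the pointer slopes down from there toward the robot.
- level_mid (a point): Centre of the spirit level: yellow bar, black ends, green vials, 220 mm long (its x), 18 wide (y), 24 high (z), about 160 g, balanced at the middle. It lies on the tray floor (centre 22 above the shelf) along the tray's x within 0.08 rad, its middle within 12 of the tray's middle in x and 10 in y; at first largely under the cover.
- level_end_a (a point): Middle of the level's end face at its own +x, 110 from its centre (at the start the end away from the robot).
- level_end_b (a point): Middle of the level's end face at its own -x, 110 from its centre (at the start the end near the robot).
- tankard: Pewter tankard, 90 across, 120 high, handle at its +y; origin at its underside. Leave alone.
- coaster: Round cork coaster, 96 across, 6 thick; origin at its underside. Leave alone.
- stone: Round grey sharpening stone, 70 across, 20 high; origin at its underside. Leave alone.
- dart1: Brass dart with red flight, 156 long, lying on the shelf; origin under its middle. Leave alone.
- dart2: Second such dart. Leave alone.
- dart3: Third such dart. Leave alone.
Things that resemble listed ones, but are neither listed nor needed, are in the scene too. Of the things shaped like the part that bears level_mid, the yellow one is meant.

How it is judged (in metres and radians):
On the way, in this order (a step that is already met when the one before it is completed fails the run):
1. the red spot is under the pointer's tip (within 6 mm) for half a second, the level still in the tray (horizontal distance between mark and pointer_tip below 0.006 m and height (world z) of level_mid below 0.05 m), for 0.5 s.
2. the level passes through the window tilted, one end above the cover and the other still below, the cover still set within 10 mm (horizontal distance between mark and pointer_tip below 0.01 m and ((height (world z) of level_end_a above 0.088 m and height (world z) of level_end_b below 0.068 m) or (height (world z) of level_end_b above 0.088 m and height (world z) of level_end_a below 0.068 m))), for 0.1 s.
At the end, for the whole second after the job is handed in: The level is held still in the fingers (under 30 mm/s), touching neither tray nor cover, the middles of both its ends more than 54 mm above the cover's top; the red spot is still within 10 mm of the pointer's tip (height (world z) of each of level_end_a, level_end_b above 0.13 m and contact force between the fingers and level above 1 N and contact force between level and tray below 0.1 N and linear speed of level below 0.03 m/s and horizontal distance between mark and pointer_tip below 0.01 m); the arm keeps its last pose, push and grip.
It fails at once if the tankard, coaster, stone or a dart is moved by more than 30 mm (distance of any of tankard, coaster, stone, dart1, dart2, dart3 from where it was at the start of the episode above 0.03 m).
It also fails if it takes over 51 s, if anything falls off the work surface, if the arm or the gripper's body presses on something with over 40 N, if the wrist force passes 120 N, or if a joint passes its speed limit or range.

## Working session

There is one attempt and no reset: what is moved stays moved. The work goes in short steps, Python scripts to look and compute and a tool call to move; the robot and the scene stay as the last step left them, time stands still between calls to the robot, and variables do not carry over. Pictures are saved under pics/ and viewed, at most 10 in all, crops included, and the job is handed in when it is done.

Besides the shell and the picture viewer there is one more tool, called after "Request:" as name(argument=value, ...) on one line, values as JSON. send_rows: Moves the arm, as the interface text tells. Its arguments: {"type":"object","properties":{"deltas":{"type":"array","items":{"type":"number","minimum":-1,"maximum":1}},"hand":{"type":"number"}},"required":["deltas"]}

```bash
ls; mkdir -p pics; python3 - <<'E'
from plant import arm
import cv2,numpy as np
s=arm.get_state();print(s,arm.grasp_offset)
for n in("scene","top"):
    c=arm.capture(n);cv2.imwrite(f"pics/{n}0.png",c["img"][:,:,::-1]);print(n,c["intrinsics"],c["rvec"],c["tvec"])
    np.savez(f"{n}0.npz",**c)
print(arm.capture("wrist")["mount"])
E
```

```text
pics
{'clock': 0.0, 'qpos': array([ 1.20427711e+00,  3.09006729e-01,  1.63521171e+00,  9.57207070e-07,
        1.19972859e+00, -6.97061873e-02]), 'dq': array([-4.25390362e-04,  7.74049314e-04, -1.19162790e-03,  2.56686594e-05,
       -1.40148642e-03, -2.39008372e-04]), 'effort': array([ 1.53580559e-04, -4.15259635e+01, -2.76665139e+01, -5.60168360e-05,
        1.01874463e-02,  7.71166331e-07]), 'tool_pos': array([182.52271597, 596.8722125 , 230.03404372]), 'ee_rot': array([-2.55164399e-04,  1.47862422e-01,  9.89007239e-01, -1.14920314e-03]), 'wrist_force': array([ 0.35353939, -0.51499228,  0.62444533]), 'torque': array([ 0.00286427,  0.03201597, -0.05418575]), 'grasp_force': 0.0, 'opening': 0.9994845411680583} 18.700000000000003
scene [[545.67535604   0.         323.46358986]
 [  0.         545.67535604 242.60038512]
 [  0.           0.           1.        ]] [ 1.07951225  2.55442361 -0.87127474] [ 323.14184563 -244.70732531 1870.42180948]
top [[445.94289554   0.         320.86584342]
 [  0.         445.94289554 238.69973652]
 [  0.           0.           1.        ]] [ 2.18658074 -2.18458775  0.09843929] [   8.39680849  510.67860367 1164.13692296]
[[ 2.78921488e-05 -9.55138922e-01 -2.96158133e-01  7.47842211e+01]
 [ 9.99999742e-01 -1.85774987e-04  6.93322384e-04  2.41967837e-01]
 [-7.17237968e-04 -2.96158076e-01  9.55138670e-01 -1.41791067e+02]
 [ 0.00000000e+00  0.00000000e+00  0.00000000e+00  1.00000000e+00]]
```

View pics/top0.png

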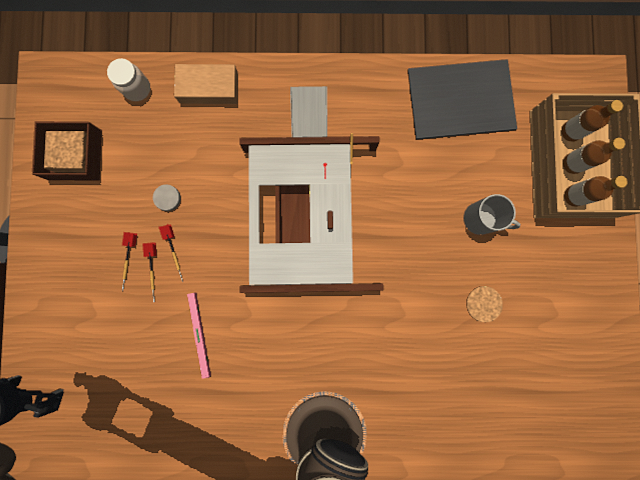

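View pics/scene0.png

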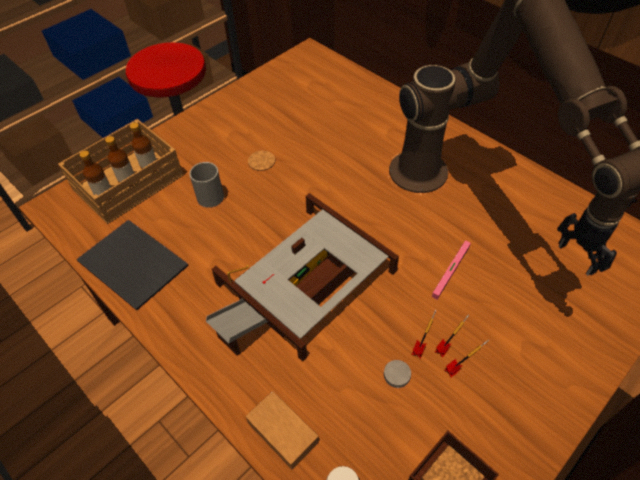

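The top view shows the cover with its window around (285,213), handle (330,220), red spot (325,164), and pointer near (352,150). The decoy pink level lies at (198,335). The scene view shows the yellow level's green vial through the window at (305,270). Next I'll measure the tray pose from the runners, plus the mark and handle.

```bash
cat > h.py <<'E'
import numpy as np,cv2
from scipy.spatial.transform import Rotation as Ro
def cam(c,st=None):
    if "mount" in c:
        q=st["ee_rot"];R=Ro.from_quat([q[1],q[2],q[3],q[0]]).as_matrix();M=c["mount"]
        return c["intrinsics"],R@M[:3,:3],R@M[:3,3]+st["tool_pos"]
    R=cv2.Rodrigues(np.array(c["rvec"]))[0].T
    return c["intrinsics"],R,-R@np.array(c["tvec"]).ravel()
def ray(k,uv):
    K,R,o=k;return o,R@np.linalg.solve(K,[uv[0],uv[1],1.])
def onz(k,uv,z):
    o,d=ray(k,uv);return o+d*(z-o[2])/d[2]
def proj(k,p):
    K,R,o=k;v=K@(R.T@(np.asarray(p,float)-o));return v[:2]/v[2]
def blobs(m,amin=5):
    n,l,s,c=cv2.connectedComponentsWithStats(m.astype(np.uint8))
    return [(s[i],c[i],l==i) for i in range(1,n) if s[i,4]>=amin]
E
python3 - <<'E'
from h import *
c=dict(np.load("top0.npz"));k=cam(c);im=c["img"];hsv=cv2.cvtColor(im,cv2.COLOR_RGB2HSV).astype(int)
roi=np.zeros(im.shape[:2],bool);roi[125:305,230:390]=1
H,S,V=hsv[...,0],hsv[...,1],hsv[...,2]
print(k[2])
red=((H<5)|(H>174))&(S>150)&(V>120)&roi
for b in blobs(red):print("red",b[0],b[1],onz(k,b[1],76))
tin=(S<60)&(V>120)&roi; tin[:137]=0
for b in blobs(tin,300):
    r=cv2.minAreaRect(np.argwhere(b[2])[:,::-1].astype(np.float32));print("tin",b[0],r,[onz(k,p,76).round(0) for p in cv2.boxPoints(r)])
dark=(V<110)&(S>80)&roi
for b in blobs(dark,40):
    r=cv2.minAreaRect(np.argwhere(b[2])[:,::-1].astype(np.float32));print("dark",b[0],r,onz(k,r[0],80).round(1),[onz(k,p,80).round(0) for p in cv2.boxPoints(r)])
t=cv2.resize(im[125:305,230:390],None,fx=3.3,fy=3.3,interpolation=cv2.INTER_CUBIC)
c2=dict(np.load("scene0.npz"));t2=cv2.resize(c2["img"][190:360,200:400],None,fx=3.3,fy=3.3,interpolation=cv2.INTER_CUBIC)
cv2.imwrite("pics/crop.png",t[:,:,::-1])
E
```

```text
[ 416.28089005   20.96052553 1200.97826583]
red [324 163   3   4   9] [324.66666667 164.44444444] [ 6.97324224e+02 -2.21874356e-01  7.60000000e+01]
red [325 169   1  10  10] [325.  173.5] [673.74718386  -1.07148511  76.        ]
tin [  249   144   104   141 11095] ((299.68994140625, 214.00393676757812), (139.22935485839844, 103.11831665039062), 89.27477264404297) [array([747., 199.,  76.]), array([752., -66.,  76.]), array([395., -69.,  76.]), array([391., 189.,  76.])]
dark [240 137 111  21 849] ((295.12554931640625, 146.40158081054688), (19.144603729248047, 110.12401580810547), 88.78113555908203) [743.1  75.6  80. ] [array([765., 217.,  80.]), array([772., -65.,  80.]), array([722., -66.,  80.]), array([715., 215.,  80.])]
dark [353 137  26  20 412] ((365.5, 146.5), (19.0, 25.0), 90.0) [ 743.5 -105.    80. ] [array([768., -73.,  80.]), array([ 769., -137.,   80.]), array([ 719., -137.,   80.]), array([719., -73.,  80.])]
dark [ 259  185   51   58 1926] ((283.9999694824219, 213.49998474121094), (49.99999237060547, 56.99999237060547), -0.0) [569.8 102.8  80. ] [array([497., 165.,  80.]), array([643., 167.,  80.]), array([643.,  40.,  80.]), array([498.,  39.,  80.])]
dark [328 211   5  18  84] ((330.0, 219.5), (17.0, 4.0), 90.0) [554.7 -13.6  80. ] [array([576.,  -9.,  80.]), array([576., -19.,  80.]), array([533., -19.,  80.]), array([533.,  -9.,  80.])]
dark [ 240  283  143   14 1637] ((311.02899169921875, 289.8841857910156), (11.890898704528809, 142.1062469482422), 89.11859893798828) [377.6  34.   80. ] [array([390., 212.,  80.]), array([ 395., -144.,   80.]), array([ 366., -144.,   80.]), array([360., 211.,  80.])]
```

View pics/crop.png

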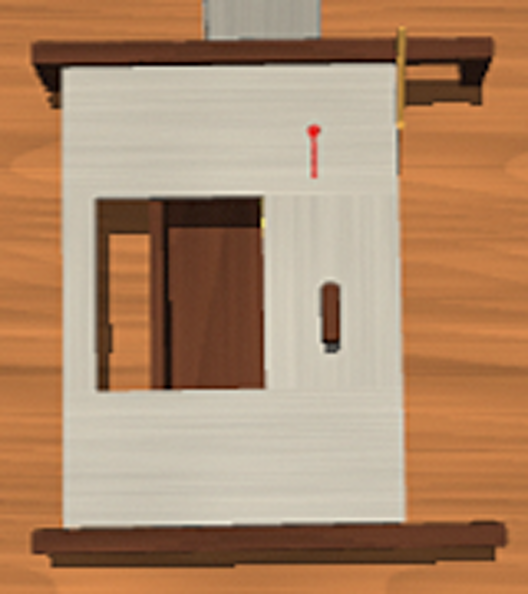

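The crop shows the pointer tip at about (351.5,163.5) in full-image pixels and the red spot at (324.7,164.4), so the cover has to travel about 68 mm. The level's yellow edge just shows at the right side of the window. I'll move above the handle.

Request:
send_rows(deltas=[-0.5, -1, 0, -0.86, -0.5, -1, 0, -0.86, -0.6, -1, 0, -0.86, -0.6, -1, 0, 0, -0.6, -1, 0, 0], hand=-1)

```text
clock: 0.78
tool_pos: [238.4, 466.2, 230.9]
ee_rot: [-0.0, -0.007, 1.0, -0.0]
wrist_force: [0.2, 0.1, -0.2]
opening: 0.997
grasp_force: 0.0
```

Request:
send_rows(deltas=[-0.6, -1, 0, 0, -0.6, -1, 0, 0, -0.6, -1, 0, 0, -0.6, -1, 0, 0, -0.6, -1, 0, 0])

```text
clock: 1.4
tool_pos: [315.0, 342.3, 231.0]
ee_rot: [-0.0, -0.006, 1.0, -0.0]
wrist_force: [-0.1, -0.1, -0.3]
opening: 0.997
grasp_force: 0.0
```

Request:
send_rows(deltas=[-0.6, -1, 0, 0, -0.6, -1, 0, 0, -0.6, -1, 0, 0, -0.6, -1, 0, 0, -0.6, -1, 0, 0])

```text
clock: 2.02
tool_pos: [391.6, 218.3, 231.1]
ee_rot: [-0.0, -0.006, 1.0, -0.0]
wrist_force: [-0.1, -0.1, 0.3]
opening: 0.996
grasp_force: 0.0
```

Request:
send_rows(deltas=[-0.6, -1, 0, 0, -0.6, -1, 0, 0, -0.6, -1, 0, 0, -0.6, -1, 0, 0, -0.6, -1, 0, 0])

```text
clock: 2.65
tool_pos: [468.2, 94.3, 231.0]
ee_rot: [-0.0, -0.006, 1.0, 0.0]
wrist_force: [-0.5, 1.2, 0.3]
opening: 1.002
grasp_force: 0.0
```

Request:
send_rows(deltas=[-0.7, -0.86, 0, 0, -0.7, -0.86, 0, 0, -0.7, -0.86, 0, 0, -0.7, -0.86, 0, 0, -0.7, -0.86, 0, 0])

```text
clock: 3.28
tool_pos: [557.1, -11.9, 230.9]
ee_rot: [-0.0, -0.006, 1.0, 0.0]
wrist_force: [-0.1, -0.2, -0.0]
opening: 1.001
grasp_force: 0.0
```

Request:
send_rows(deltas=[0, 0, 0, 0, 0, 0, 0, 0, 0, 0, 0, 0, 0, 0, 0, 0, 0, 0, 0, 0])

```text
clock: 3.9
tool_pos: [556.7, -10.7, 231.4]
ee_rot: [0.0, -0.007, 1.0, 0.0]
wrist_force: [-0.0, 0.4, -0.1]
opening: 1.002
grasp_force: 0.0
```

```bash
python3 - <<'E'
from plant import arm
from h import *
s=arm.get_state();c=arm.capture("wrist");k=cam(c,s);im=c["img"]
cv2.imwrite("pics/w1.png",im[:,:,::-1]);print(s["tool_pos"],s["clock"])
np.savez("w1.npz",K=k[0],R=k[1],o=k[2],img=im)
H,S,V=cv2.split(cv2.cvtColor(im,cv2.COLOR_RGB2HSV).astype(int).astype(np.float32))
for b in blobs(((H<5)|(H>174))&(S>150)&(V>90),20):print("red",b[0],onz(k,b[1],76).round(1))
for n,p in dict(tip=(697.7,-69,81),mark=(697.3,-.2,76),handle=(555,-13,110)).items():print(n,proj(k,p))
E
```

```text
[556.71481731 -10.72572852 231.40980319] 3.9
red [326 320   9  36 102] [6.892e+02 4.000e-01 7.600e+01]
tip [259.05625707 354.29277354]
mark [329.11678503 351.56856176]
handle [317.53348201 222.61045751]
```

View pics/w1.png

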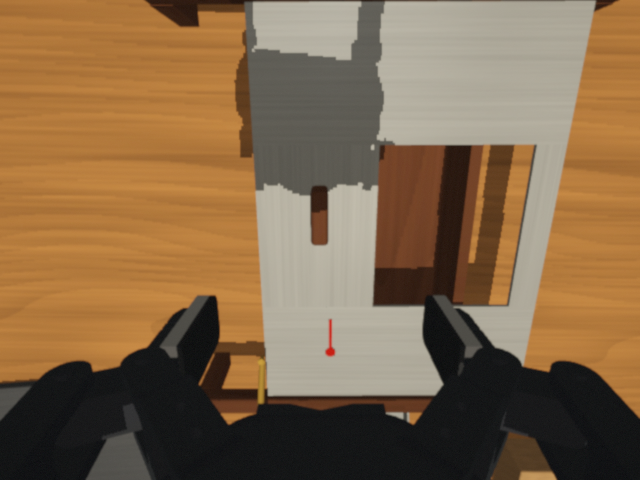

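The wrist view shows the handle at about (320,215), the red spot at (330,352) and the pointer tip at about (262,361). I'll compute the travel and handle centre from these.

```bash
python3 - <<'E'
from h import *
d=np.load("w1.npz");k=(d["K"],d["R"],d["o"]);im=d["img"]
H,S,V=cv2.split(cv2.cvtColor(im,cv2.COLOR_RGB2HSV).astype(np.float32))
m=(H>15)&(H<30)&(S>130)&(V>100);m[:345]=0;m[410:]=0;m[:,:255]=0;m[:,:]&=np.arange(640)[None]<272
for b in blobs(m,20):
    yy,xx=np.nonzero(b[2]);t=yy.min();print("brass",b[0],xx[yy<t+3].mean(),t)
    tip=onz(k,(xx[yy<t+3].mean(),t+1),81);print("tip",tip)
r=((H<5)|(H>174))&(S>150)&(V>90);yy,xx=np.nonzero(r);s=yy>346
print("mark",xx[s].mean(),yy[s].mean(),onz(k,(xx[s].mean(),yy[s].mean()),76))
h=(V<120)&(S>80);h[:180]=0;h[255:]=0;h[:,:300]=0;h[:,345:]=0
for b in blobs(h,50):
    x,y,w,hh,_=b[0];print("handle",b[0],onz(k,(x+w/2,y+hh/2),105))
E
```

```text
brass [255 357  11  47 413] 260.55555555555554 357
tip [701.96231559 -67.69077868  81.        ]
mark 329.9672131147541 351.3606557377049 [6.97047121e+02 6.40462172e-01 7.60000000e+01]
handle [311 186  17  58 928] [550.12843861 -11.53815274 105.        ]
```

Request:
send_rows(deltas=[0.16, -0.03, 1, 0, 0, 0, 1, 0, 0, 0, 1, 0, 0, 0, 1, 0, 0, 0, 1, 0])

```text
clock: 4.58
tool_pos: [553.0, -11.9, 105.6]
ee_rot: [0.0, -0.006, 1.0, -0.0]
wrist_force: [0.4, 0.3, -1.0]
opening: 1.0
grasp_force: 0.0
```

Request:
send_rows(deltas=[0, 0, 0.9, 0, 0, 0, 0, 0, 0, 0, 0, 0, 0, 0, 0, 0, 0, 0, 0, 0])

```text
clock: 5.2
tool_pos: [553.7, -12.0, 84.9]
ee_rot: [0.001, -0.006, 1.0, -0.0]
wrist_force: [-0.2, -0.6, -0.1]
opening: 0.996
grasp_force: 0.0
```

Request:
send_rows(deltas=[0, 0, 0, 0, 0, 0, 0, 0, 0, 0, 0, 0, 0, 0, 0, 0, 0, 0, 0, 0], hand=1)

```text
clock: 5.82
tool_pos: [552.8, -12.0, 83.9]
ee_rot: [-0.0, -0.007, 1.0, -0.0]
wrist_force: [-0.6, 0.1, 1.6]
opening: 0.151
grasp_force: 59.9
```

Request:
send_rows(deltas=[0, -0.55, 0, 0, 0, -0.55, 0, 0, 0, -0.55, 0, 0, 0, -0.55, 0, 0, 0, -0.52, 0, 0])

```text
clock: 6.45
tool_pos: [554.0, -81.1, 83.9]
ee_rot: [0.0, -0.006, 1.0, 0.0]
wrist_force: [-0.1, 3.9, 1.4]
opening: 0.151
grasp_force: 60.0
```

Request:
send_rows(deltas=[0, 0, 0, 0, 0, 0, 0, 0, 0, 0, 0, 0, 0, 0, 0, 0, 0, 0, 0, 0])

```text
clock: 7.08
tool_pos: [554.0, -79.9, 83.9]
ee_rot: [0.0, -0.007, 1.0, -0.0]
wrist_force: [0.5, -2.8, 1.2]
opening: 0.154
grasp_force: 59.9
```

```bash
python3 - <<'E'
from plant import arm
from h import *
s=arm.get_state();c=arm.capture("wrist");k=cam(c,s);im=c["img"]
t=arm.capture("top")["img"];sc=arm.capture("scene")["img"]
a=cv2.resize(im[240:480,160:480],(480,360),interpolation=cv2.INTER_CUBIC)
b=cv2.resize(t[130:190,320:390],(280,240),interpolation=cv2.INTER_CUBIC)
e=cv2.resize(sc[240:310,190:290],(320,224),interpolation=cv2.INTER_CUBIC)
o=np.zeros((600,800,3),np.uint8);o[:360,:480]=a;o[:240,500:780]=b;o[370:594,:320]=e
cv2.imwrite("pics/m2.png",o[:,:,::-1]);print(s["tool_pos"],s["wrist_force"])
print(proj(k,(698,-69,78)))
E
```

```text
[553.99833828 -79.93954987  83.90413564] [ 0.53669021 -2.833284    1.20975206]
[335.76955409 513.7562282 ]
```

View pics/m2.png

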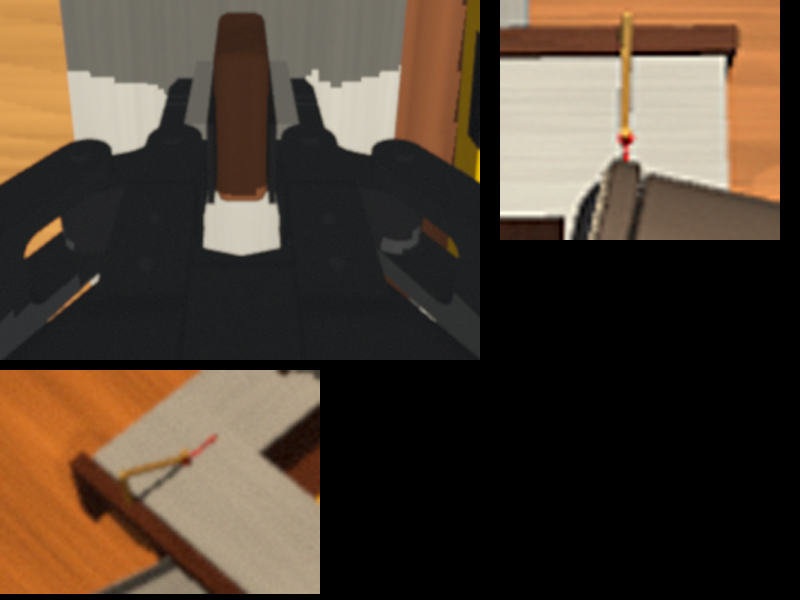

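The composite shows the pointer tip right on the red spot in both the top and scene views. I'll release, rise and move over the window.

Request:
send_rows(deltas=[0, 0, 0, 0, 0, 0, 0, 0, 0, 0, 0, 0, 0, 0, 0, 0, 0, 0, 0, 0], hand=-1)

```text
clock: 7.85
tool_pos: [553.7, -79.9, 83.8]
ee_rot: [-0.0, -0.006, 1.0, 0.0]
wrist_force: [-0.3, 0.2, 0.3]
opening: 0.998
grasp_force: 0.0
```

Request:
send_rows(deltas=[0, 0, -1, 0, 0, 0, -1, 0, 0, 0, -1, 0, 0, 0.5, -1, 0, 0, 0.8, -1, 0])

```text
clock: 8.48
tool_pos: [553.3, -47.5, 209.6]
ee_rot: [0.0, -0.006, 1.0, -0.0]
wrist_force: [1.1, 0.9, 0.4]
opening: 0.998
grasp_force: 0.0
```

Request:
send_rows(deltas=[0.3, 1, 0, 0, 0.3, 1, 0, 0, 0.3, 1, 0, 0, 0, 0.3, 0, 0, 0, 0, 0, 0])

```text
clock: 9.1
tool_pos: [530.1, 34.8, 208.9]
ee_rot: [0.0, -0.007, 1.0, -0.0]
wrist_force: [-0.2, -0.1, -0.1]
opening: 1.002
grasp_force: 0.0
```

```bash
python3 - <<'E'
from plant import arm
from h import *
s=arm.get_state();c=arm.capture("wrist");k=cam(c,s);im=c["img"]
cv2.imwrite("pics/w3.png",im[:,:,::-1]);print(s["tool_pos"],s["clock"])
np.savez("w3.npz",K=k[0],R=k[1],o=k[2],img=im)
H,S,V=cv2.split(cv2.cvtColor(im,cv2.COLOR_RGB2HSV).astype(np.float32))
for b in blobs((H>22)&(H<34)&(S>150)&(V>60),150):
    r=cv2.minAreaRect(np.argwhere(b[2])[:,::-1].astype(np.float32));print("yel",b[0],r,[onz(k,p,34).round(1) for p in cv2.boxPoints(r)])
r=((H<5)|(H>174))&(S>150)&(V>90)
for b in blobs(r,10):print("red",b[0],onz(k,b[1],76))
t=arm.capture("top");k=cam(t)
H,S,V=cv2.split(cv2.cvtColor(t["img"],cv2.COLOR_RGB2HSV).astype(np.float32))
r=((H<5)|(H>174))&(S>150)&(V>90);r[:,:330]=0;r[:,380:]=0;r[200:]=0
for b in blobs(r,3):print("top red",b[0],b[1])
E
```

```text
[530.10799003  34.78443954 208.89414287] 9.1
yel [300 183  22  55 961] ((310.7624816894531, 210.0161895751953), (53.87491989135742, 18.88796615600586), 86.09950256347656) [array([506.9,  15.4,  34. ]), array([505.5,  32.5,  34. ]), array([556.7,  36.6,  34. ]), array([558.2,  18.7,  34. ])]
yel [307 285  19  29 488] ((316.07757568359375, 299.3189697265625), (28.24529266357422, 17.26427459716797), 86.633544921875) [array([608.6,  22.1,  34. ]), array([607.2,  39.2,  34. ]), array([638.8,  41.4,  34. ]), array([640.2,  23.8,  34. ])]
red [207 362   9  32 112] [688.59951244 -67.46059019  76.        ]
top red [350 164   3  14  15] [351.06666667 170.13333333]
```

View pics/w3.png

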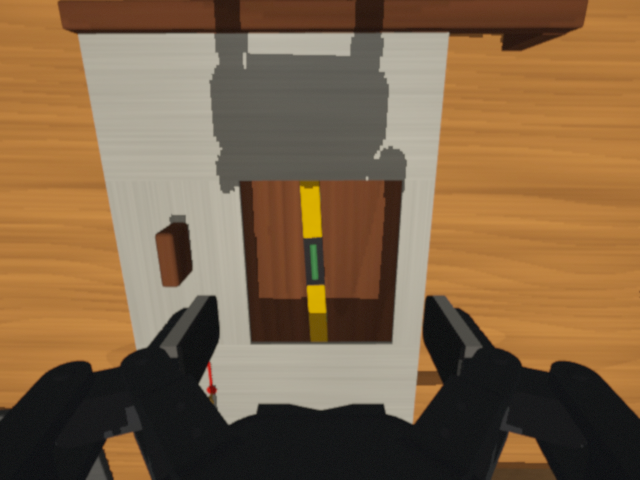

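The wrist view shows the level crossing the window from (310,183) to (318,342), with its vial at (314,262) and the mark still at the pointer (212,390). I'll grip near its near end, around x 522, y 25, and turn the tool to match it.

Request:
send_rows(deltas=[0.32, -0.38, 0, -0.4, 0, 0, 1, 0, 0, 0, 1, 0, 0, 0, 1, 0, 0, 0, 1, 0], hand=0)

```text
clock: 9.82
tool_pos: [522.4, 24.1, 108.0]
ee_rot: [0.0, -0.03, 1.0, -0.0]
wrist_force: [0.3, 0.7, -0.6]
opening: 0.5
grasp_force: 0.0
```

```bash
python3 - <<'E'
from plant import arm
from h import *
s=arm.get_state();c=arm.capture("wrist");k=cam(c,s);im=c["img"];print(s["tool_pos"],s["ee_rot"],s["opening"])
H,S,V=cv2.split(cv2.cvtColor(im,cv2.COLOR_RGB2HSV).astype(np.float32))
for b in blobs((H>22)&(H<34)&(S>150)&(V>60),150):
    r=cv2.minAreaRect(np.argwhere(b[2])[:,::-1].astype(np.float32));print("yel",b[0],r,[onz(k,p,34).round(1) for p in cv2.boxPoints(r)])
E
```

```text
[522.39020543  24.07289166 108.04149991] [ 2.30502079e-04 -2.97449782e-02  9.99557480e-01 -1.62973846e-04] 0.5004728034743607
yel [ 309  226   27   68 1608] ((322.0, 259.5), (67.0, 26.0), 90.0) [array([510.2,  15.9,  34. ]), array([509.3,  32.6,  34. ]), array([556.7,  36. ,  34. ]), array([557.8,  18.3,  34. ])]
yel [311 356  24  52 973] ((322.5, 381.5), (51.0, 23.0), 90.0) [array([608.2,  22.3,  34. ]), array([607.2,  38.9,  34. ]), array([652.9,  42.2,  34. ]), array([653.9,  24.6,  34. ])]
```

Request:
send_rows(deltas=[0, 0.04, 0.96, 0, 0, 0, 0.96, 0, 0, 0, 0.96, 0, 0, 0, 0.96, 0, 0, 0, 0, 0])

```text
clock: 10.5
tool_pos: [520.4, 25.6, 11.5]
ee_rot: [-0.002, -0.03, 1.0, 0.0]
wrist_force: [-0.6, -0.9, -1.2]
opening: 0.499
grasp_force: 0.0
```

Request:
send_rows(deltas=[0, 0, 0, 0, 0, 0, 0, 0, 0, 0, 0, 0, 0, 0, 0, 0, 0, 0, 0, 0], hand=1)

```text
clock: 11.12
tool_pos: [523.2, 25.8, 14.1]
ee_rot: [0.001, -0.03, 1.0, -0.0]
wrist_force: [-1.1, -1.5, 6.7]
opening: 0.196
grasp_force: 61.5
```

Request:
send_rows(deltas=[0, 0, -0.2, 0, -0.46, 0, 0, 0, -0.46, 0, 0, 0, -0.46, 0, 0, 0, -0.46, 0, 0, 0])

```text
clock: 11.75
tool_pos: [568.7, 29.0, 17.5]
ee_rot: [-0.0, -0.03, 1.0, 0.0]
wrist_force: [-0.6, 0.9, -2.3]
opening: 0.197
grasp_force: 60.5
```

Request:
send_rows(deltas=[0, 0, 0, 0, 0, 0, -0.3, 0, 0, 0, -0.3, 0, 0, 0, -0.3, 0, 0, 0, -0.2, 0])

```text
clock: 12.38
tool_pos: [568.1, 28.9, 46.3]
ee_rot: [0.001, -0.03, 1.0, -0.0]
wrist_force: [0.1, -0.2, -2.1]
opening: 0.196
grasp_force: 60.4
```

```bash
python3 - <<'E'
from plant import arm
from h import *
s=arm.get_state();c=arm.capture("wrist");im=c["img"];sc=arm.capture("scene")["img"]
a=cv2.resize(im,(480,360));e=cv2.resize(sc[180:360,190:430],(800,600))[:,:]
o=np.zeros((600,800,3),np.uint8);o[:240,:320]=cv2.resize(im,(320,240));o[240:600,320:800]=cv2.resize(e,(480,360))
cv2.imwrite("pics/m4.png",o[:,:,::-1]);print(s["tool_pos"],s["wrist_force"],s["torque"],s["opening"])
E
```

```text
[568.08990782  28.92129389  46.29572058] [ 0.14548166 -0.24733754 -2.08501527] [-0.06653096  0.10651162  0.04321913] 0.1955026808096063
```

View pics/m4.png

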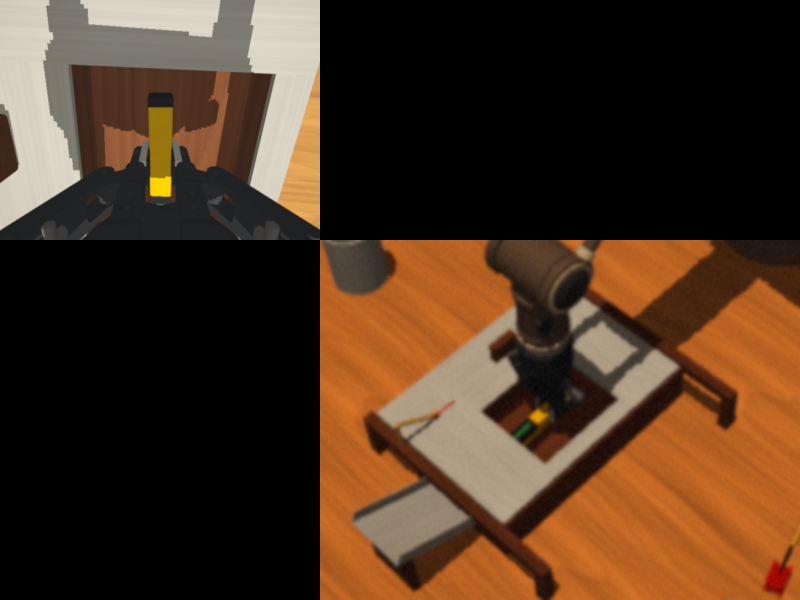

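The wrist view shows the near black end inside the window with clearance, and the scene view shows the cover still set. I'll keep lifting slowly so that the window's far edge tips the level in the grip.

Request:
send_rows(deltas=[0, 0, -0.2, 0, 0, 0, -0.2, 0, 0, 0, -0.2, 0, 0, 0, -0.2, 0, 0, 0, 0, 0])

```text
clock: 13.1
tool_pos: [566.3, 28.9, 64.8]
ee_rot: [-0.002, -0.03, 1.0, 0.0]
wrist_force: [-2.7, -0.3, -5.9]
opening: 0.194
grasp_force: 59.0
```

Request:
send_rows(deltas=[0, 0, -0.2, 0, 0, 0, -0.2, 0, 0, 0, -0.2, 0, 0, 0, 0, 0, 0, 0, 0, 0])

```text
clock: 13.72
tool_pos: [567.9, 28.9, 80.7]
ee_rot: [0.0, -0.03, 1.0, -0.0]
wrist_force: [-1.4, 0.1, -4.5]
opening: 0.198
grasp_force: 59.1
```

Request:
send_rows(deltas=[0.3, 0, -0.15, 0, 0.4, 0, -0.16, 0, 0.4, 0, -0.16, 0, 0.4, 0, -0.16, 0, 0, 0, 0, 0])

```text
clock: 14.35
tool_pos: [529.1, 26.7, 96.6]
ee_rot: [-0.001, -0.03, 1.0, 0.0]
wrist_force: [-3.0, 0.6, -4.0]
opening: 0.192
grasp_force: 59.2
```

```bash
python3 - <<'E'
from plant import arm
from h import *
s=arm.get_state();c=arm.capture("wrist");im=c["img"];sc=arm.capture("scene")["img"];t=arm.capture("top")["img"]
o=np.zeros((600,800,3),np.uint8);o[:240,:320]=cv2.resize(im,(320,240));o[:240,330:610]=cv2.resize(t[130:190,320:390],(280,240));o[240:600,320:800]=cv2.resize(sc[180:360,190:430],(480,360),interpolation=cv2.INTER_CUBIC)
cv2.imwrite("pics/m5.png",o[:,:,::-1]);print(s["tool_pos"],s["wrist_force"],s["opening"])
E
```

```text
[529.09585102  26.65453175  96.62465248] [-2.9641311   0.63438425 -3.96626705] 0.19155147344005571
```

View pics/m5.png

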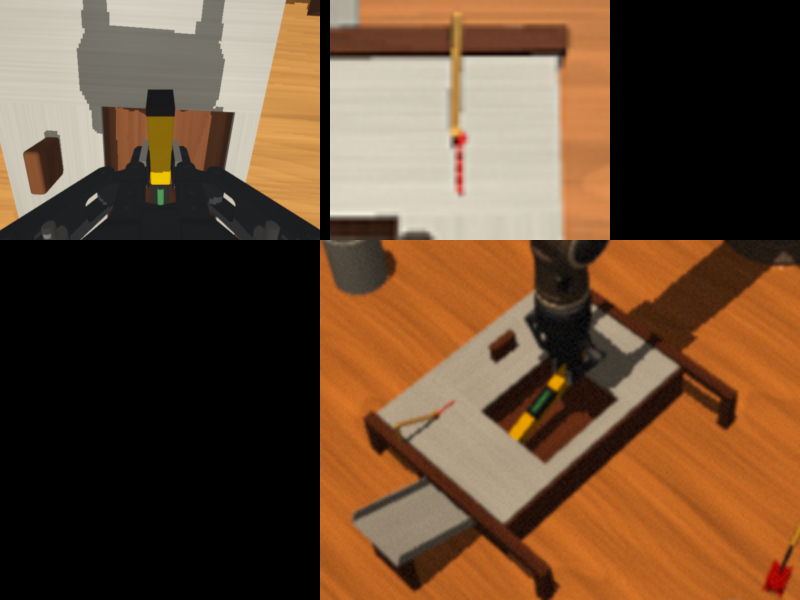

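The composite shows the level tilted through the window and the red spot about 1 px (2 mm) off the tip, still within tolerance. I'll keep drawing it out.

Request:
send_rows(deltas=[0.5, 0.03, -0.18, 0, 0.5, 0.03, -0.18, 0, 0.5, 0.03, -0.18, 0, 0.5, 0.03, -0.18, 0, 0.4, 0.03, -0.16, 0])

```text
clock: 15.12
tool_pos: [470.2, 26.7, 119.0]
ee_rot: [0.001, -0.03, 1.0, -0.0]
wrist_force: [-0.5, 0.3, -1.8]
opening: 0.196
grasp_force: 59.3
```

```bash
python3 - <<'E'
from plant import arm
from h import *
s=arm.get_state();c=arm.capture("wrist");im=c["img"];sc=arm.capture("scene")["img"];t=arm.capture("top")["img"]
o=np.zeros((600,800,3),np.uint8);o[:240,:320]=cv2.resize(im,(320,240));o[:240,330:610]=cv2.resize(t[130:190,320:390],(280,240));o[240:600,320:800]=cv2.resize(sc[180:360,190:430],(480,360),interpolation=cv2.INTER_CUBIC)
o[245:600,:310]=cv2.resize(t[120:320,230:405],(310,355))
cv2.imwrite("pics/m6.png",o[:,:,::-1]);print(s["tool_pos"],s["wrist_force"],s["opening"])
E
```

```text
[470.15770146  26.74353584 119.03870467] [-0.45734533  0.30517863 -1.83192175] 0.1956360406723409
```

View pics/m6.png

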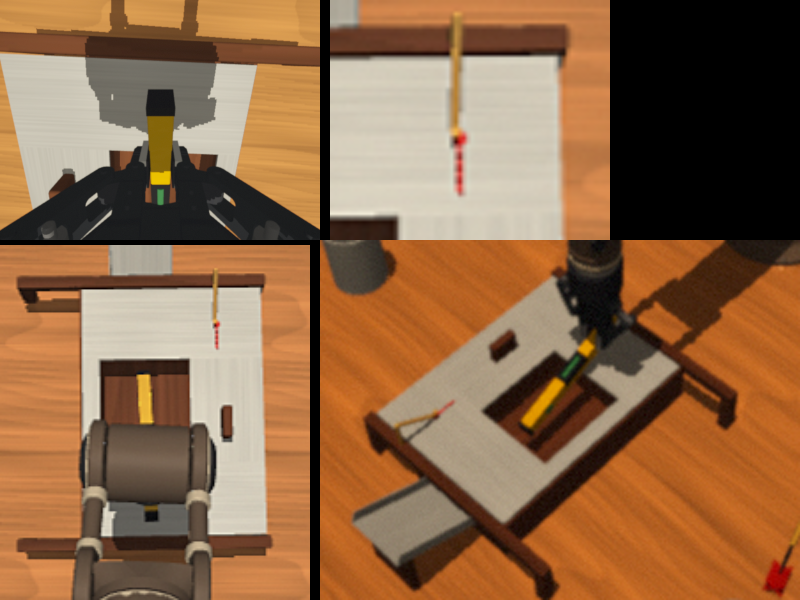

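The force is down to the level's weight alone, and the far yellow part lies inside the window in the top view. I'll back off a little more, then lift 100 mm.

Request:
send_rows(deltas=[0.45, 0.03, -0.16, 0, 0.45, 0.03, -0.16, 0, 0, 0, -0.4, 0, 0, 0, -0.5, 0, 0, 0, -0.6, 0])

```text
clock: 15.9
tool_pos: [448.2, 26.9, 164.8]
ee_rot: [0.0, -0.03, 1.0, -0.0]
wrist_force: [-0.3, 1.0, -1.6]
opening: 0.197
grasp_force: 59.3
```

Request:
send_rows(deltas=[0, 0, -0.6, 0, 0, 0, -0.6, 0, 0, 0, -0.6, 0, 0, 0, -0.6, 0, 0, 0, -0.3, 0])

```text
clock: 16.52
tool_pos: [448.3, 26.9, 232.4]
ee_rot: [0.001, -0.03, 1.0, -0.0]
wrist_force: [-0.6, -0.3, -3.2]
opening: 0.197
grasp_force: 59.3
```

Request:
send_rows(deltas=[0, 0, 0, 0, 0, 0, 0, 0, 0, 0, 0, 0, 0, 0, 0, 0, 0, 0, 0, 0])

```text
clock: 17.15
tool_pos: [447.5, 26.9, 230.8]
ee_rot: [-0.0, -0.03, 1.0, 0.0]
wrist_force: [0.6, 0.1, -1.5]
opening: 0.192
grasp_force: 59.3
```

```bash
python3 - <<'E'
from plant import arm
from h import *
s=arm.get_state();sc=arm.capture("scene");t=arm.capture("top")["img"]
o=np.zeros((600,800,3),np.uint8);o[:240,330:610]=cv2.resize(t[130:190,320:390],(280,240));o[240:600,320:800]=cv2.resize(sc["img"][150:330,220:460],(480,360),interpolation=cv2.INTER_CUBIC)
o[245:600,:310]=cv2.resize(t[120:320,230:405],(310,355))
cv2.imwrite("pics/m7.png",o[:,:,::-1]);print(s["tool_pos"],s["wrist_force"],s["opening"],s["clock"])
E
```

```text
[447.54527765  26.88664391 230.76571916] [ 0.62873263  0.05795767 -1.52522384] 0.19242697158641145 17.15
```

View pics/m7.png

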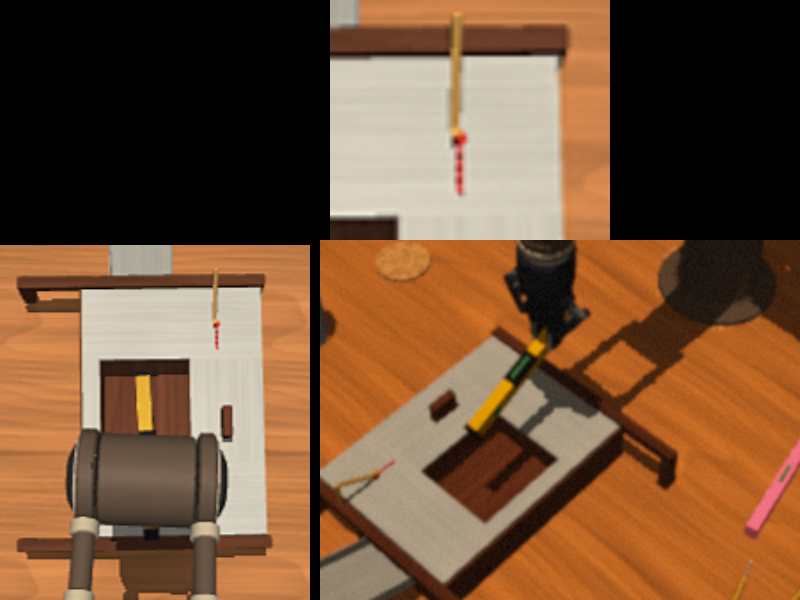

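The level hangs clear of the cover, with its far end at roughly 190 mm by my estimate, and the red spot is still at the pointer. I'll hand in.

```bash
python3 -c "
from plant import arm
print(arm.hand_in())"
```

```text
the job is handed in; nothing more can be done
None
```

I set the cover with the red spot about 2 mm from the pointer tip, drew the level out through the window tilted, and handed in at about 17 s, with the level held still well above the cover; the hand-in gave no verdict.

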